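Clamp a ken in the bench saddle

TASK

Clamp the maple ken that lies in the bench saddle: swing the clamp's hinged top half over the shaft and bring its pad down onto the wood, swing the bolt fully upright into the fork, then push the brass collar down the bolt until it bears on the fork and the ken is held firmly (about 12 N on the wood). Never press harder than 25 N on the ken, or the maple is marked; leave the ken in its cradle, let go, and leave the other things on the bench where they are.

Things in the scene. Friction and masses are not known exactly. Their poses are not given: they have to be found in the camera images.
- clamp: Saddle clamp fixed to the bench: wooden plinth 120 (x) x 80 (y) x 30 mm high with a steel U cradle (23 mm wide, walls up to z=68 mm, 54 mm long). Origin: centre of the plinth's underside, on the bench; z up, y along the cradled shaft, +x towards the hinge of the top half, -x towards the swing bolt. The shaft's axis lies at x=0, z=66 mm (its top at z=76 mm).
- cap_hinge (a point): Fixed point on the clamp: middle of the hinge line of the top half (clamp frame x=34, z=70 mm; the line runs along y; cheeks reach up to z=80 mm).
- cap: Hinged top half, steel, 150 g. Origin on its hinge line; own axes match the clamp's when its bar is level (closed). Bar 28 mm wide (y), 8 thick, from x=0 to x=-54, top face z=22; then a fork to x=-80: two tines 8 wide, slot 12 wide between, open to -x. Opens about +y; starts thrown back 1.5 to 2.0 rad from level, outer face to +x. Stiff hinge, stays where left.
- cap_bar (a point): Point on the bar's outer (top) face above the pad, 34 mm from the hinge line. The half is moved by pushing this outer face, 1 to 3 N near the fork. Below it hangs a sprung cork-faced pad 14 x 24 mm that presses the wood: 10 N for each mm it yields, up to 5 mm. Its set screw differs each time by an unseen 0 to 4 mm: the pad meets the shaft with the bar between level and 0.12 rad short of level.
- cap_lip (a point): Point on the top half: middle of the slot at the level of the tines' top faces (cap frame x=-68, z=22 mm), where the bolt stands when home. In the clamp frame its height is 92 mm with the bar level, 92 to 100 mm when the pad just touches the shaft. A push here loads the wood about twofold.
- bolt: Swing bolt, plain steel rod 8 mm thick, 90 mm from pivot to tip. Origin on its pivot, z along the rod to the tip. Upright, at a stop, it stands in the fork's slot; at the start it leans out to the clamp's -x by 0.6 to 0.95 rad. Stiff pivot (0.08 N m), stays where it is left; pushed over by rod or collar with 1 to 3 N.
- bolt_pivot (a point): Fixed point on the clamp: pivot of the bolt (clamp frame x=-34, z=45 mm; it turns about y).
- bolt_tip (a point): Upper end of the bolt's rod, 90 mm from its pivot.
- collar: Brass grip collar on the bolt, 30 mm across, 14 mm high. Origin: centre of its underside, z along the bolt. At the start the underside is 60 to 63 mm from the pivot: upright it just clears the fork when the top half is down on the wood, and hits the fork otherwise. Slides down to 39 mm from the pivot under 8 N, stays where pushed and holds back up to 8 N.
- collar_top (a point): Centre of the collar's top face. The rod sticks out 13 to 37 mm above it: push this face with the fingers either side of the rod, or hold the rim. It slides at a push of 8 N; once it bears on the fork the push climbs some 2.5 N per mm and the wood feels about 2 x (push - 8 N). A push of 12 to 18 N in all is right.
- ken: Turned maple ken body, 160 mm long, lying along the clamp's y in the U cradle: shaft 20 mm across in the middle 72 mm, cup foot 34 mm across at the -y end, thin spike at the +y end. Origin on its axis, mid shaft; its y along the axis. Loose, 60 to 130 g.
- tama: Bystander: purple wooden ball, 60 mm across, fixed on its hinoki display ring (56 mm across, 12 mm high), 64 mm high in all; origin under the ring
- bead: Bystander: brass bead insert, 20 mm across, 12 mm high
- whetstone: Bystander: grey stone block 150 x 55 x 26 mm
- wax_jar: Bystander: amber jar, 56 mm across, 55 mm high
- cup_piece: Bystander: maple double cup standing on end, 42 mm across, 58 mm high
- mallet: Bystander: small wooden mallet lying flat, 200 mm long
Mind the look-alikes: they are no part of the job. Of the things like the ken, leave any that is black or turquoise; of the rest the larger one is meant.

How it is judged:
On the way, in this order (a step that is already met when the one before it is completed fails the run):
1. the top half is swung over and its pad is down on the ken, before the bolt is up (z of cap_lip in the frame of clamp below 0.104 m and x of cap_lip in the frame of clamp below 0 m and angle between bolt's own z axis and vertical above 0.3 rad), for 0.2 s.
2. the bolt stands upright in the fork's slot with the top half down (angle between bolt's own z axis and vertical below 0.1 rad and z of cap_lip in the frame of collar below 0.002 m), for 0.2 s.
At the end, for the whole second after the job is handed in: The bolt stands upright in the slot (within 0.1 rad), the collar bears on the fork with more than 2 N, the top half presses the ken with 6 to 25 N, and the ken lies still in its cradle, within 12 mm of where it was and within 0.1 rad of the cradle's line (contact force between cap and ken between 6 and 25 N and contact force between collar and cap above 2 N and angle between bolt's own z axis and vertical below 0.1 rad and distance of ken from where it was at the start of the episode below 0.012 m and angle between the y axis of ken and the y axis of clamp, either way round below 0.1 rad and linear speed of ken below 0.02 m/s); the robot touches nothing.
It fails at once if the top half presses the ken with more than 25 N (the maple is marked) (contact force between cap and ken above 25 N).
It fails at once if something else on the bench is shifted by more than 20 mm (distance of any of tama, bead, whetstone, wax_jar, cup_piece, mallet from where it was at the start of the episode above 0.02 m).
It also fails if it takes over 58 s, if anything falls off the work surface, if the arm or the gripper's body presses on something with over 40 N, if the wrist force passes 120 N, or if a joint passes its speed limit or range.

ROBOT

A 6-joint arm with a two-finger parallel gripper is mounted at the origin on the work surface. World frame = base frame: x ahead of the robot, y to its left, z up, the work surface at z = 0. Lengths are in m, angles in rad, forces in N, time in s.
With the tool pointing down it reaches from about 0.25 to 0.775 m from the base axis. Payload 4 kg.
Tool frame: the origin (TCP) lies midway between the tips of the shut fingers; the grasp point (between the pads) lies 19 mm behind it; x points along the fingers, y is the direction in which the jaws open and shut, and the axes are right-handed (so a half turn about x gives the same grasp; the last joint's range is limited). The gripper opens to 85 mm and grips with 20 to 120 N. Pads are 22 mm wide; open, the fingers measure 114 mm over their backs; the gripper's body (76 mm by 85 mm) begins 54 mm behind the grasp point. The pads swing forward as they close: fully open they stand 13 mm farther back than shut.
Start: joints at [1.223, 0.087, 1.371, -0, 1.684, -0.103], TCP at [0.133, 0.534, 0.231] pointing down, gripper open.
Joint ranges: [-3.1, 3.1], [-0.76, 2.03], [0.27, 2.55], [-1.08, 4.22], [0.17, 2.65], [-2.57, 2.57]. Speed limits (rad/s): [2.79, 2.79, 3.14, 3.14, 3.14, 3.14].

INTERFACE

Orientations are given as a rotation vector (axis times angle).
In Python, from cell import r gives the robot as it stands.
- The arm moves only by the shell command python3 -m jog 'ROWS' [FORCE]. ROWS is JSON, a list that holds one entry, the list of rows, each a list of 5 numbers: the opening, from 0 (shut) to 1 (fully open), then the shift along the tool's x, y, z in m, then the turn about the tool's x in rad. In form: [[[claw, dx, dy, dz, yaw], ...]]. A call has 1 to 8 rows; each row is the pose to reach, as a shift and turn from the pose commanded when the call began, along the tool's axes at that moment; what a row does not reach only later rows make up. A row lasts 1/12 s, in which the tool goes at most 41.7 mm and 7.16 degrees, less where a joint would pass 70% of its speed; a pose out of reach is approached as far as the arm can. A call with a gripper value outside its range is refused whole. The fingers move at their own pace and stop on an object; FORCE is the grip in N (left out, the last holds). Time passes only in rows, so rows that repeat a pose let the fingers close. It gives the time, the measured TCP pose, the force and the opening at its end, in the units of the state.
- r.read_state(): the state, without advancing time (a new reading comes with each control period).
- r.camera(name): name is "scene" or "top"; returns the picture (384x512x3 uint8, red, green, blue); there is no depth.
- r.camera_info(name): a dict with "intrinsics" (3x3 intrinsics, pixels), "world_to_cam" (4x4, takes a point from world to camera coordinates). Camera axes: x right, y down, z forward; pixel columns grow to the right and rows downward; lengths in m; the calibration is good to about 2 mm. A picture is of the moment at which its call begins. camera_info takes no time and is no camera call.
- r.finish_job(): hands the job in, once; it reports no verdict.
The state is a dict: "clock": time; "qpos": joint angles; "qvel": joint speeds; "effort": joint torques, N m; "tcp_pos": TCP position; "tool_rot": TCP orientation; "contact_force": force on the tool from outside, world axes, zero at the start; "torque": the same for the moment, N m; "grip_width": finger opening in m.
Only numpy, scipy, OpenCV 4.12 (cv2) and the standard library are available. Lean on these libraries where they do the work, as an engineer would, in place of code of your own. Each camera call takes 0.05 s, during which the arm holds its last target.

## Working session

There is one attempt and no reset: what is moved stays moved. The work goes in short steps, Python scripts to look and compute and a shell command to move; the robot and the scene stay as the last step left them, time stands still between calls to the robot, and variables do not carry over. Pictures are saved under pics/ and viewed, and the job is handed in when it is done.

```bash
ls; mkdir -p pics
python3 - <<'E'
from cell import r
import cv2
print(r.read_state())
for n in ("scene","top"):
    im=r.camera(n); cv2.imwrite(f"pics/{n}0.png",im[:,:,::-1])
    i=r.camera_info(n); print(n,i["intrinsics"],i["world_to_cam"])
E
```

```text
pics
{'clock': 0.0, 'qpos': array([ 1.22291658e+00,  8.79401561e-02,  1.37222434e+00, -2.48796537e-05,
        1.68362814e+00, -1.03090342e-01]), 'qvel': array([ 0.00016451, -0.00096127,  0.0011609 , -0.00095256,  0.00123131,
        0.00013116]), 'effort': array([ 7.29509666e-04, -3.51880288e+01, -3.13269639e+01, -2.88866744e-06,
        1.08376410e-02, -4.23072265e-06]), 'tcp_pos': array([0.13313078, 0.53313305, 0.23016243]), 'tool_rot': array([ 0.19049284,  1.56270749, -0.19387691]), 'contact_force': array([-1.30917236, -0.45664516,  0.53025769]), 'torque': array([-0.02170705, -0.0157956 ,  0.06467257]), 'grip_width': 0.08542271845135174}
scene [[469.38215028   0.         265.63063389]
 [  0.         469.38215028 189.74414444]
 [  0.           0.           1.        ]] [[ 0.3488021   0.93713744 -0.0105129  -0.19022445]
 [ 0.79112404 -0.30043285 -0.53278781 -0.37268724]
 [-0.50245383  0.1775205  -0.84618356  1.5708488 ]
 [ 0.          0.          0.          1.        ]]
top [[445.12282692   0.         256.07259315]
 [  0.         445.12282692 190.99895148]
 [  0.           0.           1.        ]] [[ 0.00458631 -0.99983134  0.01778349 -0.02543168]
 [-0.99129655 -0.00688551 -0.13146762  0.57305528]
 [ 0.13156789 -0.01702576 -0.99116094  1.07320519]
 [ 0.          0.          0.          1.        ]]
```

View pics/scene0.png

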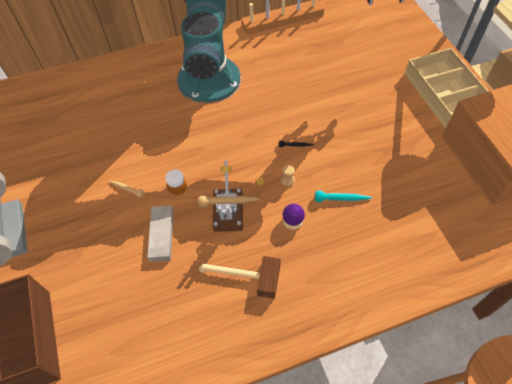

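View pics/top0.png

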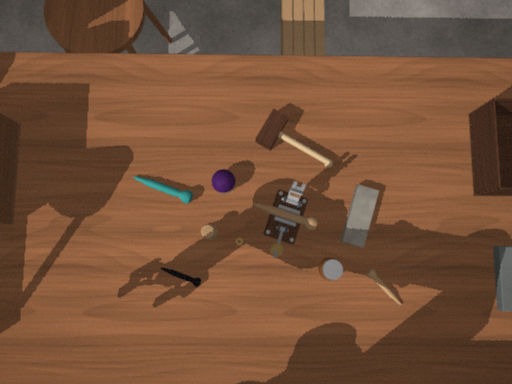

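```bash
cat > h.py <<'E'
import numpy as np, cv2
from cell import r
def proj(n,p):
    i=r.camera_info(n); W=np.array(i["world_to_cam"]);K=np.array(i["intrinsics"])
    c=W[:3,:3]@np.asarray(p,float)+W[:3,3]; u=K@c; return u[:2]/u[2]
def ray(n,uv):
    i=r.camera_info(n); W=np.array(i["world_to_cam"]);K=np.array(i["intrinsics"])
    d=W[:3,:3].T@np.linalg.inv(K)@np.array([uv[0],uv[1],1.]); o=-W[:3,:3].T@W[:3,3]
    return o,d/np.linalg.norm(d)
def onz(n,uv,z):
    o,d=ray(n,uv); return o+d*(z-o[2])/d[2]
def tri(a,b):
    (o1,d1),(o2,d2)=ray("scene",a),ray("top",b)
    A=np.stack([d1,-d2],1); t=np.linalg.lstsq(A,o2-o1,rcond=None)[0]
    p,q=o1+t[0]*d1,o2+t[1]*d2
    return (p+q)/2,np.linalg.norm(p-q)
def crop(im,n,x,y,w,h,s,interp=cv2.INTER_CUBIC):
    c=im[y:y+h,x:x+w]; c=cv2.resize(c,None,fx=s,fy=s,interpolation=interp)
    cv2.imwrite(f"pics/{n}.png",np.ascontiguousarray(c[:,:,::-1]))
E
python3 - <<'E'
from h import *
s=cv2.imread("pics/scene0.png")[:,:,::-1]; t=cv2.imread("pics/top0.png")[:,:,::-1]
crop(s,"s_crop",190,150,80,90,7); crop(t,"t_crop",245,170,90,90,7)
print(proj("scene",[.133,.533,.23]),proj("top",[.133,.533,.23]))
E
```

```text
[383.72431542   5.825124  ] [-32.61136465 403.37913998]
```

View pics/s_crop.png

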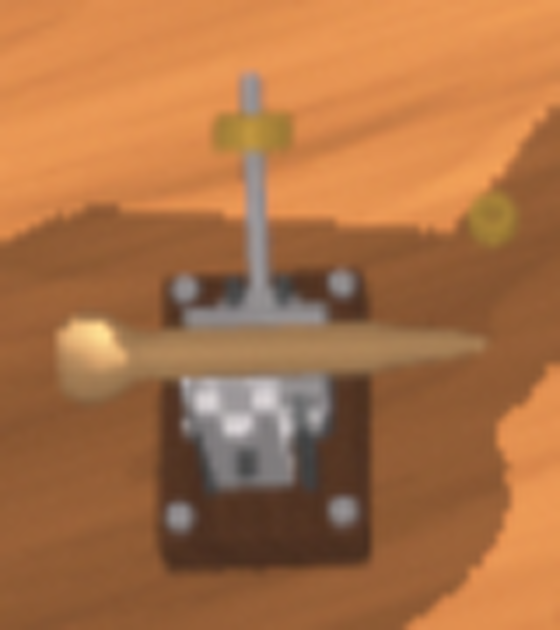

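View pics/t_crop.png

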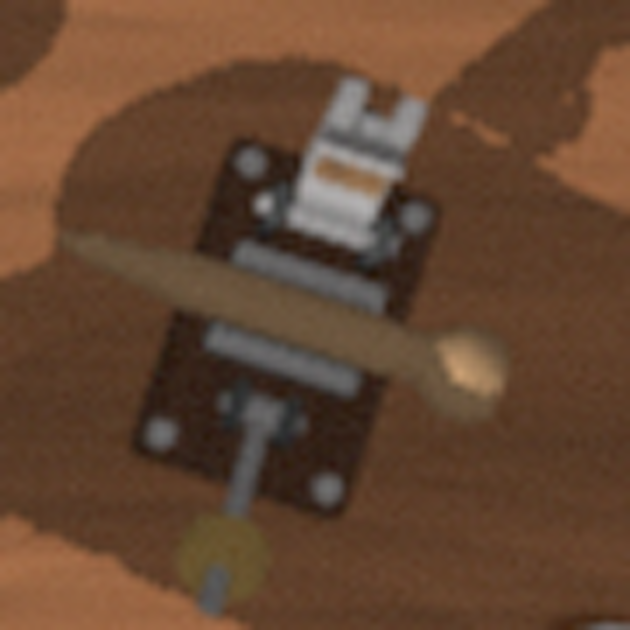

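The ken-like things, by scene pixel:
- (228,201): maple, in the saddle.
- (343,197): turquoise, ruled out by colour.
- (297,144): black, ruled out by colour.
- (126,188): small maple, too small.

The ken at (228,201), top pixel (287,216), is the larger maple one. The enlarged crops confirm it lies in the U cradle, with the foot at the left in the scene view. The swing bolt with its brass collar leans toward the robot, and the top half is thrown back on the far side.

Run:
```python
from h import *
np.set_printoptions(precision=4,suppress=True)
T=lambda u,v:(245+u/7-.43,170+v/7-.43); S=lambda u,v:(190+u/7-.43,150+v/7-.43)
# screws hinge-footend.. order: far-left(top view), far-right, near-right, near-left
tt=[(250,162),(415,217),(328,490),(161,434)]
ss=[(343,511),(180,518),(185,289),(342,284)]
P=[]
for a,b in zip(ss,tt):
    p,e=tri(S(*a),T(*b)); P.append(p); print("screw",p,e,onz("top",T(*b),.031),onz("scene",S(*a),.031))
P=np.array([p for p in P]); c=P.mean(0); 
xd=(P[0]+P[1]-P[2]-P[3]);yd=(P[0]+P[3]-P[1]-P[2])
print("c",c,np.degrees(np.arctan2(xd[1],xd[0])),np.degrees(np.arctan2(yd[1],yd[0])),np.linalg.norm(xd)/2,np.linalg.norm(yd)/2)
for nm,a,b in [("tip",(250,76),(210,608)),("collarmid",(253,132),(222,556)),("boltbase",(258,292),(262,410)),
  ("foot",(92,350),(470,368)),("spike",(485,344),(66,240)),("tineL?",(297,440),(350,85))]:
    print(nm,*tri(S(*a),T(*b)))
```

```text
screw [ 0.5699 -0.0841  0.0311] 0.002103061555726914 [ 0.5702 -0.0831  0.031 ] [ 0.5695 -0.0851  0.031 ]
screw [ 0.5506 -0.1431  0.0306] 0.0014506548008133898 [ 0.5507 -0.1423  0.031 ] [ 0.5505 -0.1438  0.031 ]
screw [ 0.4531 -0.1111  0.0302] 0.0011532121829093383 [ 0.4532 -0.1105  0.031 ] [ 0.4534 -0.1118  0.031 ]
screw [ 0.4725 -0.0521  0.0295] 0.0015428982051592516 [ 0.4727 -0.0513  0.031 ] [ 0.4732 -0.053   0.031 ]
c [ 0.5115 -0.0976  0.0304] -18.17970955175161 71.80500905941949 0.10256018290109682 0.06209783933838287
tip [ 0.4124 -0.0652  0.0985] 0.0011311566764349557
collarmid [ 0.4295 -0.0702  0.0861] 0.0016814401536072341
boltbase [ 0.4799 -0.0867  0.0542] 0.0026022076948111544
foot [ 0.4939 -0.1559  0.0734] 0.000955001271044383
spike [ 0.5383 -0.0163  0.0644] 0.0009755692878187692
tineL? [ 0.5851 -0.1058  0.1241] 0.007858130519202033
```

```bash
cat >> h.py <<'E'
C=np.array([.5115,-.0976,0]); A=np.radians(-18.19)
R=np.array([[np.cos(A),-np.sin(A),0],[np.sin(A),np.cos(A),0],[0,0,1]])
def w2c(p): return R.T@(np.asarray(p)-C)
def c2w(p): return C+R@np.asarray(p)
def pt(n,p,mm=True): return proj(n,c2w(np.array(p)/1000))
from scipy.spatial.transform import Rotation as Ro
def tcp():
    s=r.read_state(); M=Ro.from_rotvec(s["tool_rot"]).as_matrix(); return s,w2c(s["tcp_pos"])*1000,M
def rep():
    s,p,M=tcp(); f=R.T@s["contact_force"]
    m=R.T@M
    print("t %.2f tcp_clamp %s f_clamp %s width %.1f"%(s["clock"],np.round(p,1),np.round(f,1),s["grip_width"]*1000))
    print("tool axes in clamp x",np.round(m[:,0],3),"y",np.round(m[:,1],3),"z",np.round(m[:,2],3))
E
python3 - <<'E'
from h import *
np.set_printoptions(precision=4,suppress=True)
T=lambda u,v:(245+u/7-.43,170+v/7-.43); S=lambda u,v:(190+u/7-.43,150+v/7-.43)
p,e=tri(S(236,398),T(383,93)); print(w2c(p),e)
p,e=tri(S(250,76),T(210,608));print("tip",w2c(p))
def cap(th,x,z,y=0): return [34+x*np.cos(th)+z*np.sin(th),y,70-x*np.sin(th)+z*np.cos(th)]
s=cv2.imread("pics/scene0.png"); t=cv2.imread("pics/top0.png")
for th in (1.5,1.6,1.7,1.8,1.9,2.0):
    o=[]
    for n,(x0,y0) in (("scene",(190,150)),("top",(245,170))):
        for (x,z,y) in ((-80,22,-14),(-80,22,14),(-80,14,-14),(-80,14,14),(0,22,0)):
            u=pt(n,cap(th,x,z,y)); o.append((np.round((u-[x0,y0]+.43)*7)).astype(int).tolist())
    print(th,o)
rep()
E
```

```text
[0.0691 0.0008 0.1491] 0.0017844941698102867
tip [-0.1042 -0.0001  0.0985]
1.5 [[196, 349], [277, 346], [196, 331], [277, 328], [255, 473], [413, 162], [329, 135], [405, 186], [322, 158], [351, 164]]
1.6 [[196, 372], [277, 369], [196, 352], [277, 349], [255, 476], [419, 140], [337, 112], [412, 163], [329, 135], [350, 164]]
1.7 [[197, 396], [277, 393], [197, 375], [277, 372], [256, 479], [426, 118], [343, 91], [418, 141], [336, 113], [349, 166]]
1.8 [[197, 420], [278, 417], [197, 398], [278, 395], [256, 481], [431, 98], [349, 71], [425, 120], [342, 92], [348, 167]]
1.9 [[198, 444], [279, 441], [198, 421], [279, 418], [257, 482], [436, 80], [354, 53], [430, 100], [348, 73], [347, 170]]
2.0 [[199, 468], [280, 464], [199, 444], [279, 441], [257, 483], [440, 63], [359, 36], [435, 82], [353, 55], [346, 173]]
t 0.10 tcp_clamp [-556.4  481.1  230.2] f_clamp [-0.   0.1  0. ] width 85.4
tool axes in clamp x [-0.    -0.002 -1.   ] y [-0.073  0.997 -0.002] z [ 0.997  0.073 -0.   ]
```

```bash
python3 -m jog '[[[0,0,-0.026,0.031,0.073],[0,0,-0.052,0.062,0.073],[0,0,-0.078,0.093,0.073],[0,0,-0.104,0.124,0.073],[0,0,-0.130,0.155,0.073],[0,0,-0.156,0.186,0.073],[0,0,-0.182,0.217,0.073],[0,0,-0.208,0.248,0.073]]]'; python3 -c "
from h import *
rep()"
```

```text
clock: 0.77
tcp_pos: [0.3239, 0.2699, 0.231]
tool_rot: [0.249, 1.557, -0.249]
contact_force: [1.2, 0.5, 0.1]
grip_width: -0.0001
t 0.77 tcp_clamp [-292.9  290.6  231. ] f_clamp [1.  0.9 0.1] width -0.1
tool axes in clamp x [-0. -0. -1.] y [-0.  1. -0.] z [ 1.  0. -0.]
```

```bash
python3 -m jog '[[[0,0,-0.024,0.033,0],[0,0,-0.048,0.066,0],[0,0,-0.072,0.099,0],[0,0,-0.096,0.132,0],[0,0,-0.120,0.165,0],[0,0,-0.144,0.198,0],[0,0,-0.168,0.231,0],[0,0,-0.192,0.264,0]]]'; python3 -m jog '[[[0,0,-0.024,0.033,0],[0,0,-0.048,0.066,0],[0,0,-0.072,0.099,0],[0,0,-0.098,0.134,0],[0,0.03,-0.098,0.134,0],[0,0.06,-0.098,0.134,0],[0,0.06,-0.098,0.134,0]]]';  python3 -c "
from h import *
rep()
for n in ('scene','top'):
    im=r.camera(n); cv2.imwrite(f'pics/{n}1.png',im[:,:,::-1]); crop(im,n+'1c',*( (180,120,130,120,5) if n=='scene' else (225,120,130,120,5)))
"
```

```text
clock: 1.43
tcp_pos: [0.5148, 0.0049, 0.2308]
tool_rot: [0.25, 1.557, -0.25]
contact_force: [-0.6, 1.8, -0.2]
grip_width: -0.0
clock: 2.02
tcp_pos: [0.6072, -0.128, 0.1622]
tool_rot: [0.253, 1.572, -0.249]
contact_force: [-2.0, 0.7, -1.3]
grip_width: 0.0001
t 2.02 tcp_clamp [100.4   1.  162.2] f_clamp [-2.1  0.  -1.3] width 0.1
tool axes in clamp x [-0.016 -0.    -1.   ] y [ 0.002  1.    -0.   ] z [ 1.    -0.002 -0.016]
```

View pics/scene1c.png

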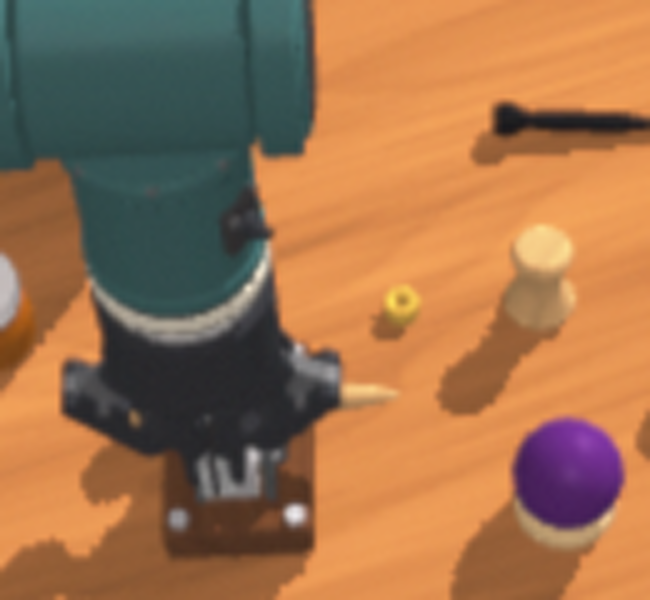

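View pics/top1c.png

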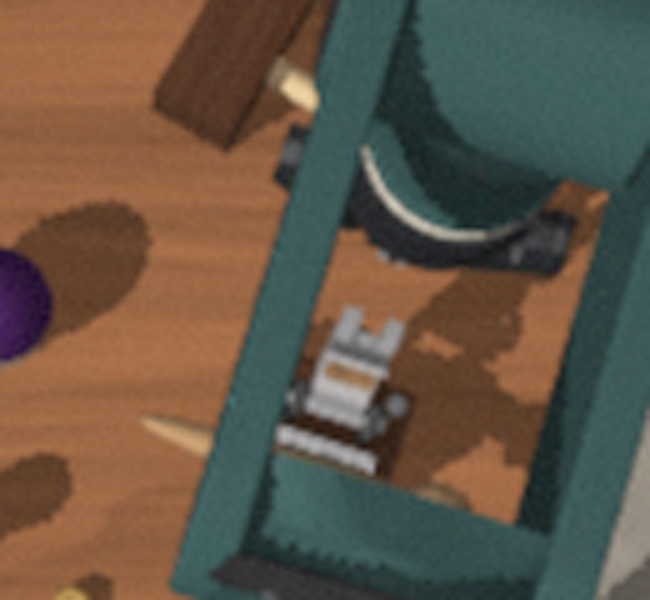

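```bash
python3 -m jog '[[[0,0,0,0,0],[0,0,0,0,0]]]';python3 -c "
from h import *
rep(); print(r.read_state()['qpos'],r.read_state()['contact_force'])"
```

```text
clock: 2.28
tcp_pos: [0.6121, -0.1279, 0.1744]
tool_rot: [0.248, 1.552, -0.249]
contact_force: [0.1, -0.3, 1.0]
grip_width: 0.0002
t 2.28 tcp_clamp [105.    2.6 174.4] f_clamp [ 0.2 -0.3  1. ] width 0.2
tool axes in clamp x [ 0.005  0.    -1.   ] y [-0.001  1.     0.   ] z [1.    0.001 0.005]
[-2.96713620e-01  2.67412128e-01  1.27491609e+00  9.75560704e-05
  1.59434147e+00 -1.55054753e+00] [ 0.1289006  -0.33133016  0.95527766]
```

```bash
python3 -m jog '[[[0,0.025,-0.002,0,0],[0,0.045,-0.002,0,0],[0,0.045,-0.002,0,0],[0,0.045,-0.002,-0.01,0],[0,0.045,-0.002,-0.02,0],[0,0.045,-0.002,-0.02,0]]]';python3 -c "
from h import *
rep()"
```

```text
clock: 2.78
tcp_pos: [0.5914, -0.1233, 0.1292]
tool_rot: [0.248, 1.553, -0.249]
contact_force: [0.5, -0.3, 0.8]
grip_width: 0.0
t 2.78 tcp_clamp [ 83.9   0.5 129.2] f_clamp [ 0.6 -0.2  0.8] width 0.0
tool axes in clamp x [ 0.003  0.    -1.   ] y [-0.  1.  0.] z [1.    0.    0.003]
```

```bash
python3 -m jog '[[[0,0,0,-0.006,0],[0,-0.002,0,-0.011,0],[0,-0.004,0,-0.016,0],[0,-0.006,0,-0.021,0],[0,-0.008,0,-0.026,0],[0,-0.009,0,-0.029,0],[0,-0.009,0,-0.029,0]]]';python3 -c "
from h import *
rep()
for n in ('scene','top'):
    im=r.camera(n);  crop(im,n+'2c',*( (180,140,130,110,5) if n=='scene' else (225,120,130,120,5)))
"
```

```text
clock: 3.37
tcp_pos: [0.563, -0.1144, 0.1355]
tool_rot: [0.25, 1.557, -0.249]
contact_force: [0.6, -0.4, 0.5]
grip_width: -0.0003
t 3.37 tcp_clamp [5.420e+01 1.000e-01 1.355e+02] f_clamp [ 0.7 -0.2  0.5] width -0.3
tool axes in clamp x [-0.001  0.    -1.   ] y [0. 1. 0.] z [ 1.    -0.    -0.001]
```

View pics/top2c.png

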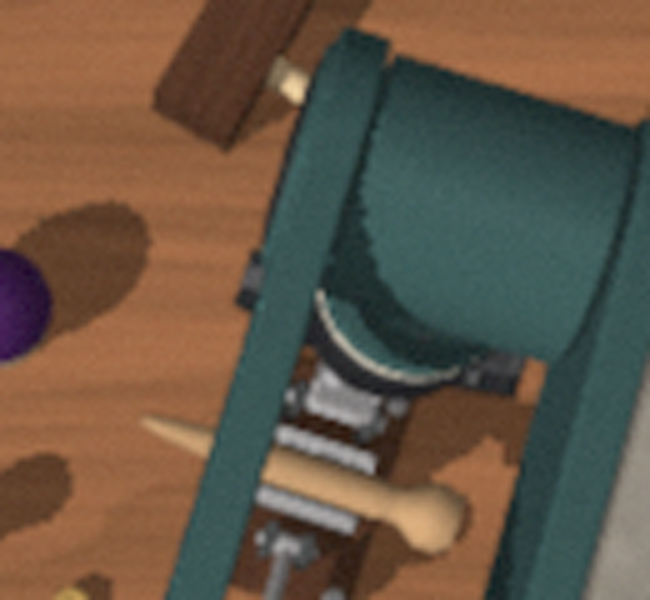

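View pics/scene2c.png

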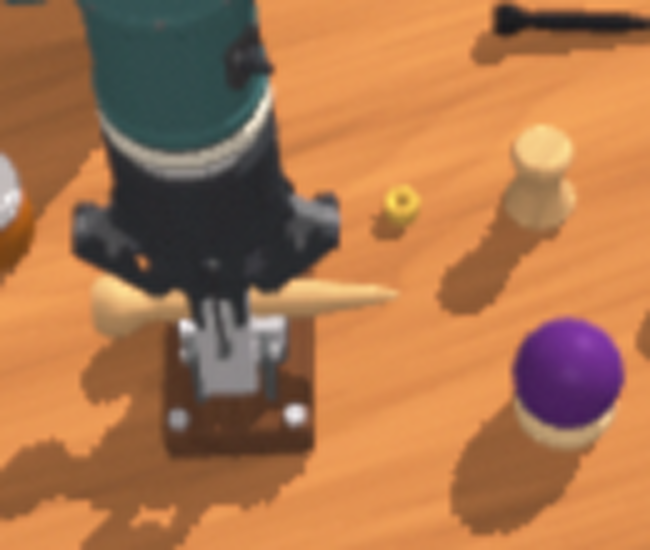

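```bash
python3 -m jog '[[[0,-0.002,0,-0.006,0],[0,-0.003,0,-0.012,0],[0,-0.0025,0,-0.019,0],[0,-0.001,0,-0.026,0],[0,0.001,0,-0.033,0],[0,0.0035,0,-0.039,0],[0,0.0035,0,-0.039,0]]]';python3 -c "
from h import *
rep()"; python3 -m jog '[[[0,0.0035,0,-0.006,0],[0,0.007,0,-0.0115,0],[0,0.0115,0,-0.017,0],[0,0.0165,0,-0.022,0],[0,0.0165,0,-0.022,0]]]';python3 -c "
from h import *
rep()
for n in ('scene','top'):
    im=r.camera(n);  crop(im,n+'3c',*( (180,140,130,110,5) if n=='scene' else (225,120,130,120,5)))
"
```

```text
clock: 4.05
tcp_pos: [0.5249, -0.1019, 0.1312]
tool_rot: [0.25, 1.559, -0.249]
contact_force: [0.4, 0.2, -0.4]
grip_width: -0.0
t 4.05 tcp_clamp [1.410e+01 1.000e-01 1.312e+02] f_clamp [ 0.4  0.3 -0.4] width -0.0
tool axes in clamp x [-0.002  0.    -1.   ] y [0. 1. 0.] z [ 1.    -0.    -0.002]
clock: 4.47
tcp_pos: [0.5039, -0.0949, 0.1135]
tool_rot: [0.25, 1.56, -0.249]
contact_force: [-0.6, -0.2, 0.0]
grip_width: -0.0001
t 4.47 tcp_clamp [ -8.    0.2 113.5] f_clamp [-0.5 -0.4  0. ] width -0.1
tool axes in clamp x [-0.004  0.    -1.   ] y [0. 1. 0.] z [ 1.    -0.    -0.004]
```

View pics/top3c.png

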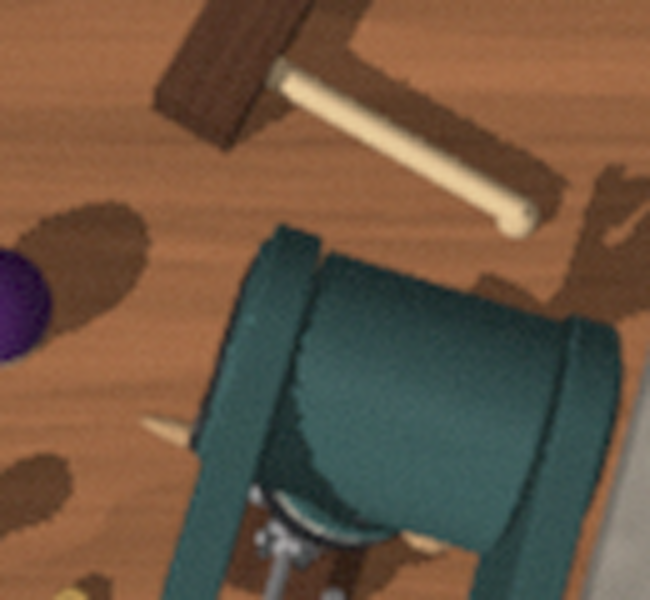

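View pics/scene3c.png

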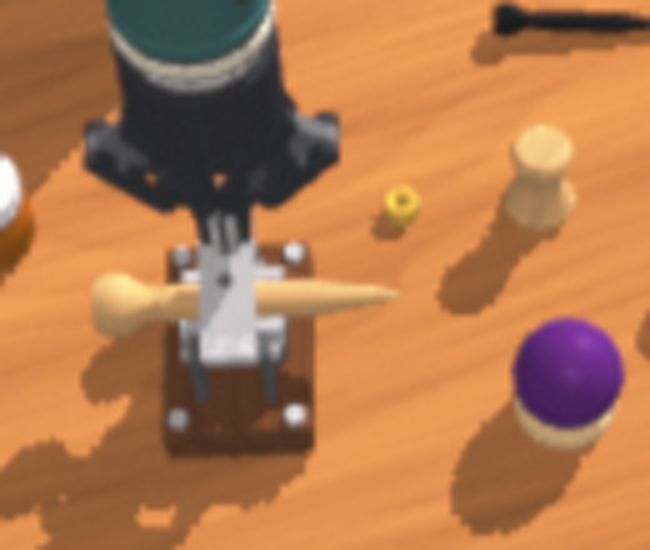

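```bash
python3 -m jog '[[[0,0.003,0,-0.002,0],[0,0.006,0,-0.004,0],[0,0.008,0,-0.006,0],[0,0.008,0,-0.006,0]]]';python3 -m jog '[[[0,0.001,0,-0.001,0],[0,0.002,0,-0.001,0],[0,0.002,0,-0.001,0]]]';python3 -m jog '[[[0,0.001,0,-0.001,0],[0,0.001,0,-0.001,0]]]';python3 -c "
from h import *
rep()
for n in ('scene',):
    im=r.camera(n);  crop(im,n+'4c',190,150,80,80,8)
"
```

```text
clock: 4.9
tcp_pos: [0.4997, -0.0936, 0.1066]
tool_rot: [0.25, 1.557, -0.249]
contact_force: [0.2, 0.4, -0.7]
grip_width: 0.0
clock: 5.15
tcp_pos: [0.499, -0.0934, 0.1052]
tool_rot: [0.25, 1.557, -0.249]
contact_force: [-0.2, -0.5, 0.4]
grip_width: 0.0
clock: 5.32
tcp_pos: [0.4982, -0.0932, 0.1042]
tool_rot: [0.249, 1.556, -0.249]
contact_force: [0.2, -0.1, 0.4]
grip_width: -0.0
t 5.32 tcp_clamp [-1.400e+01  1.000e-01  1.042e+02] f_clamp [ 0.3 -0.1  0.4] width -0.0
tool axes in clamp x [ 0.  0. -1.] y [0. 1. 0.] z [ 1. -0.  0.]
```

View pics/scene4c.png

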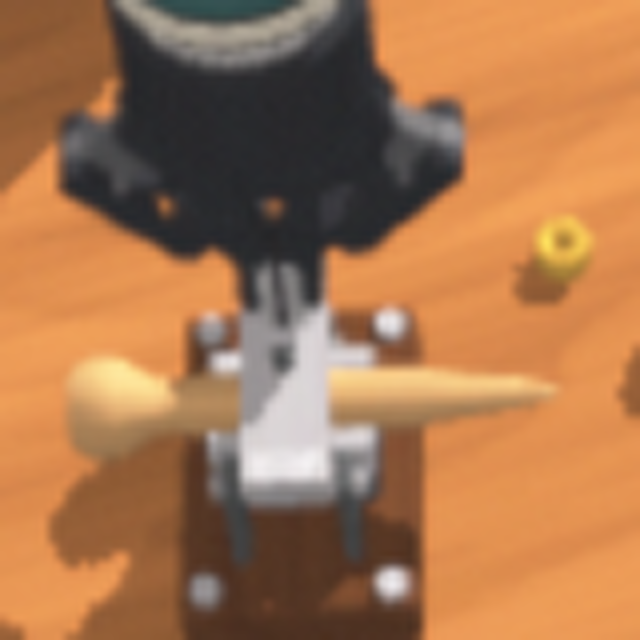

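```bash
for i in 1; do python3 -m jog '[[[0,0.001,0,0,0],[0,0.002,0,-0.001,0]]]';python3 -m jog '[[[0,0,0,0,0]]]';python3 -m jog '[[[0,0.001,0,0,0],[0,0.001,0,0,0]]]';python3 -m jog '[[[0,0,0,0,0]]]'; python3 -m jog '[[[0,0.001,0,0,0],[0,0.001,0,0,0]]]';python3 -m jog '[[[0,0,0,0,0]]]'; done | egrep "tcp_pos|force"
```

```text
tcp_pos: [0.4974, -0.0929, 0.1023]
contact_force: [-0.3, -0.6, -0.1]
tcp_pos: [0.4972, -0.0928, 0.102]
contact_force: [0.2, -1.2, -0.3]
tcp_pos: [0.497, -0.0927, 0.1011]
contact_force: [-0.2, 0.7, 1.3]
tcp_pos: [0.4971, -0.0928, 0.1011]
contact_force: [-0.6, 0.0, 0.8]
tcp_pos: [0.4972, -0.0928, 0.1001]
contact_force: [-0.8, -0.3, 1.5]
tcp_pos: [0.4972, -0.0928, 0.1002]
contact_force: [-0.7, 0.1, 0.2]
```

```bash
for i in 1; do python3 -m jog '[[[0,0.001,0,0,0],[0,0.001,0,0,0]]]';python3 -m jog '[[[0,0,0,0,0]]]';python3 -m jog '[[[0,0.001,0,0,0],[0,0.001,0,0,0]]]';python3 -m jog '[[[0,0,0,0,0]]]';  done | egrep "tcp_pos|force"
```

```text
tcp_pos: [0.4972, -0.0928, 0.0992]
contact_force: [-0.6, 0.3, -0.3]
tcp_pos: [0.4973, -0.0928, 0.0992]
contact_force: [-1.0, -0.0, 0.9]
tcp_pos: [0.4972, -0.0928, 0.0981]
contact_force: [-0.4, 0.3, -0.2]
tcp_pos: [0.4973, -0.0928, 0.0982]
contact_force: [-0.5, 0.8, 0.8]
```

```bash
for i in 1; do python3 -m jog '[[[0,0.001,0,0,0],[0,0.001,0,0,0]]]';python3 -m jog '[[[0,0,0,0,0]]]';python3 -m jog '[[[0,0.001,0,0,0],[0,0.001,0,0,0]]]';python3 -m jog '[[[0,0,0,0,0]]]';  done | egrep "tcp_pos|force"; python3 -c "
from h import *
rep()
for n in ('scene',):
    im=r.camera(n);  crop(im,n+'5c',190,150,80,80,8)
"
```

```text
tcp_pos: [0.4972, -0.0928, 0.0971]
contact_force: [-0.2, -0.1, -0.0]
tcp_pos: [0.4973, -0.0928, 0.0972]
contact_force: [0.1, 0.8, -0.2]
tcp_pos: [0.4972, -0.0928, 0.0961]
contact_force: [-0.6, 0.7, 0.9]
tcp_pos: [0.4973, -0.0928, 0.0962]
contact_force: [0.5, -0.0, 0.4]
t 7.12 tcp_clamp [-15.    0.1  96.2] f_clamp [0.5 0.1 0.4] width -0.0
tool axes in clamp x [-0.  0. -1.] y [0. 1. 0.] z [ 1. -0. -0.]
```

View pics/scene5c.png

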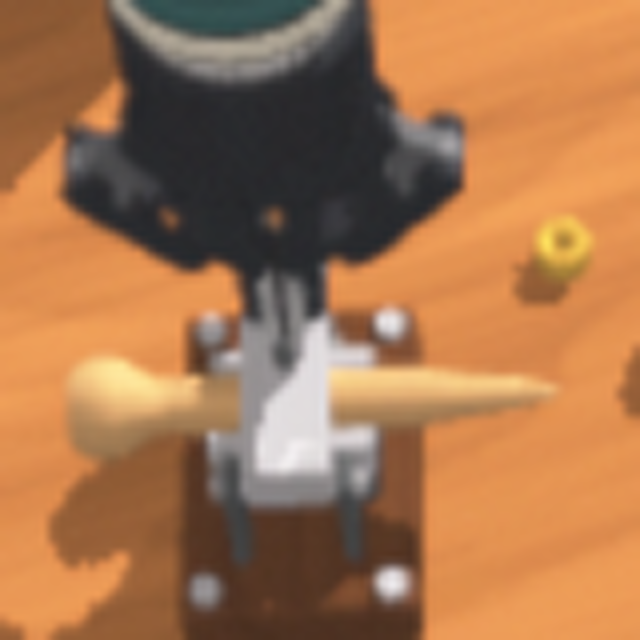

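```bash
for i in 1; do python3 -m jog '[[[0,0.001,0,0,0],[0,0.001,0,0,0]]]';python3 -m jog '[[[0,0,0,0,0]]]';python3 -m jog '[[[0,0.001,0,0,0],[0,0.001,0,0,0]]]';python3 -m jog '[[[0,0,0,0,0]]]';  done | egrep "tcp_pos|force"
```

```text
tcp_pos: [0.4972, -0.0928, 0.0951]
contact_force: [-1.2, -0.4, -0.2]
tcp_pos: [0.4973, -0.0928, 0.0952]
contact_force: [-0.2, -0.0, -0.2]
tcp_pos: [0.4972, -0.0928, 0.0941]
contact_force: [-0.4, -0.5, 0.3]
tcp_pos: [0.4973, -0.0928, 0.0942]
contact_force: [0.6, 0.1, 0.3]
```

```bash
python3 -m jog '[[[0,-0.03,0,0,0],[0,-0.055,0,0,0],[0,-0.055,0,-0.03,0],[0,-0.055,0,-0.065,0],[0,-0.055,0,-0.1,0],[0,-0.055,0,-0.125,0],[0,-0.055,0,-0.125,0]]]'; python3 -c "
from h import *
rep()
for n in ('scene','top'):
    im=r.camera(n); cv2.imwrite(f'pics/{n}6.png',im[:,:,::-1]);  crop(im,n+'6c',*((190,150,80,80,8) if n=='scene' else (245,170,90,80,8)))
"
```

```text
clock: 8.25
tcp_pos: [0.375, -0.0524, 0.1488]
tool_rot: [0.249, 1.558, -0.249]
contact_force: [0.3, -0.4, -0.4]
grip_width: 0.0
t 8.25 tcp_clamp [-143.8    0.3  148.8] f_clamp [ 0.4 -0.3 -0.4] width 0.0
tool axes in clamp x [-0.002  0.    -1.   ] y [-0.  1.  0.] z [ 1.     0.    -0.002]
```

View pics/scene6c.png

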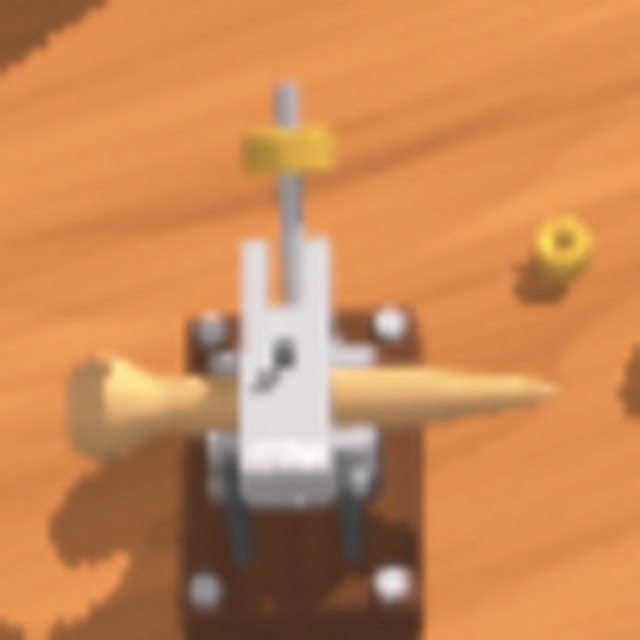

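View pics/top6c.png

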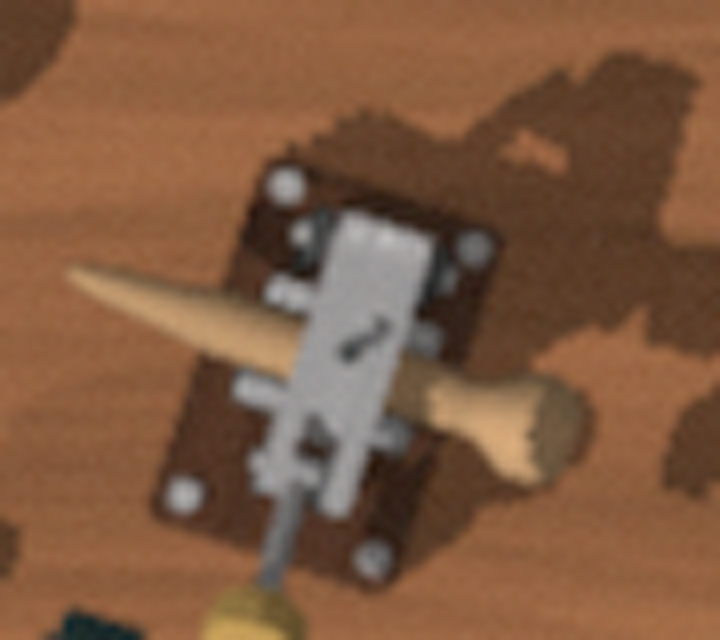

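Run:
```python
from h import *
np.set_printoptions(precision=4,suppress=True)
T=lambda u,v:(245+u/8-.44,170+v/8-.44); S=lambda u,v:(190+u/8-.44,150+v/8-.44)
for a,b in [((253,240),(338,512)),((318,238),(268,490)),((285,240),(303,501))]:
    p,e=tri(S(*a),T(*b)); print(w2c(p)*1000,e)
def cap(th,x,z,y=0): return [34+x*np.cos(th)+z*np.sin(th),y,70-x*np.sin(th)+z*np.cos(th)]
for th in (-.05,0,.06,.12,.2,.3):
    o=[]
    for n,(x0,y0) in (("scene",(190,150)),("top",(245,170))):
        for (x,z,y) in ((-80,22,-14),(-80,22,14),(0,22,-14),(-54,22,0)):
            u=pt(n,cap(th,x,z,y)); o.append((np.round((u-[x0,y0]+.44)*8)).astype(int).tolist())
    print(th,o, cap(th,-68,22))
```

```text
[-44.8213 -10.9234  95.2256] 0.0009026667018061667
[-45.1756  10.4685  94.4149] 0.0008994053795198647
[-44.9617  -0.3536  94.2908] 0.0010760221951852846
-0.05 [[247, 247], [331, 244], [243, 449], [288, 309], [345, 524], [255, 493], [429, 266], [327, 425]] [np.float64(-35.01455943081263), 0, np.float64(88.57392221828313)]
0 [[246, 243], [331, 239], [243, 451], [288, 307], [347, 520], [257, 490], [430, 263], [329, 421]] [np.float64(-34.0), 0, np.float64(92.0)]
0.06 [[245, 238], [330, 235], [243, 455], [287, 306], [350, 515], [259, 484], [432, 259], [332, 415]] [np.float64(-32.5584285730461), 0, np.float64(96.03796431917672)]
0.12 [[243, 235], [328, 232], [243, 459], [286, 305], [354, 508], [262, 478], [433, 255], [334, 410]] [np.float64(-30.877318677706683), 0, np.float64(99.98222008443157)]
0.2 [[241, 232], [327, 229], [243, 464], [285, 304], [358, 499], [266, 468], [435, 249], [338, 401]] [np.float64(-28.273802015713088), 0, np.float64(105.07097920657148)]
0.3 [[239, 230], [325, 227], [243, 471], [284, 306], [365, 484], [273, 453], [436, 243], [343, 388]] [np.float64(-24.461436713991738), 0, np.float64(111.11277681373443)]
```

```bash
python3 -m jog '[[[0,0.03,0,0,0],[0,0.058,0,0,0],[0,0.058,0,0.01,0],[0,0.058,0,0.02,0],[0,0.058,0,0.028,0],[0,0.058,0,0.036,0],[0,0.057,0,0.044,0],[0,0.057,0,0.044,0]]]'; python3 -c "
from h import *
rep()
for n in ('scene',):
    im=r.camera(n); crop(im,n+'7c',*((190,140,80,80,8) if n=='scene' else (245,170,90,80,8)))
"
```

```text
clock: 9.02
tcp_pos: [0.4236, -0.0684, 0.0963]
tool_rot: [0.249, 1.554, -0.249]
contact_force: [-5.7, 2.8, 7.2]
grip_width: 0.0001
t 9.02 tcp_clamp [-92.6   0.3  96.3] f_clamp [-6.3  0.9  7.2] width 0.1
tool axes in clamp x [ 0.003  0.001 -1.   ] y [0.    1.    0.001] z [ 1.    -0.     0.003]
```

View pics/scene7c.png

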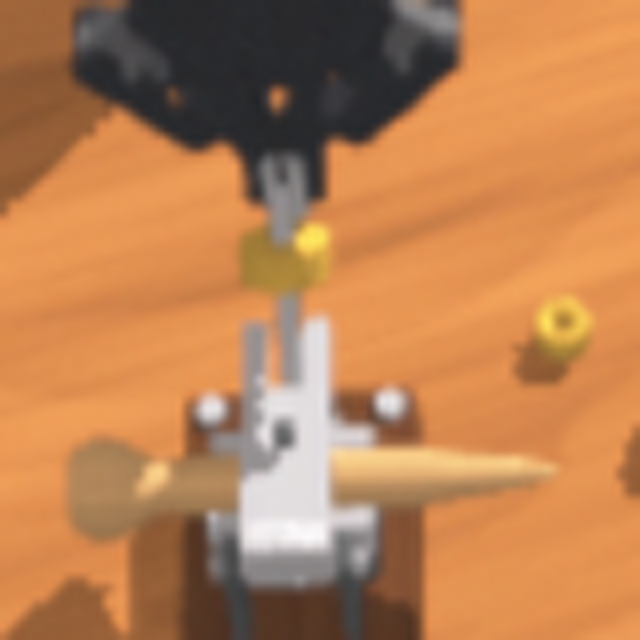

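```bash
python3 -m jog '[[[0,-0.01,0,-0.012,0],[0,-0.01,0,-0.04,0],[0,-0.01,0,-0.05,0]]]'; python3 -c "
from h import *
rep()
for n in ('scene','top'):
    im=r.camera(n); crop(im,n+'8c',*((190,140,80,80,8) if n=='scene' else (245,180,90,80,8)))
"
```

```text
clock: 9.32
tcp_pos: [0.3746, -0.0524, 0.1055]
tool_rot: [0.249, 1.552, -0.25]
contact_force: [-0.1, 0.2, -1.1]
grip_width: 0.0002
t 9.32 tcp_clamp [-144.2    0.2  105.5] f_clamp [-0.1  0.1 -1.1] width 0.2
tool axes in clamp x [ 0.005  0.    -1.   ] y [0. 1. 0.] z [ 1.    -0.     0.005]
```

View pics/scene8c.png

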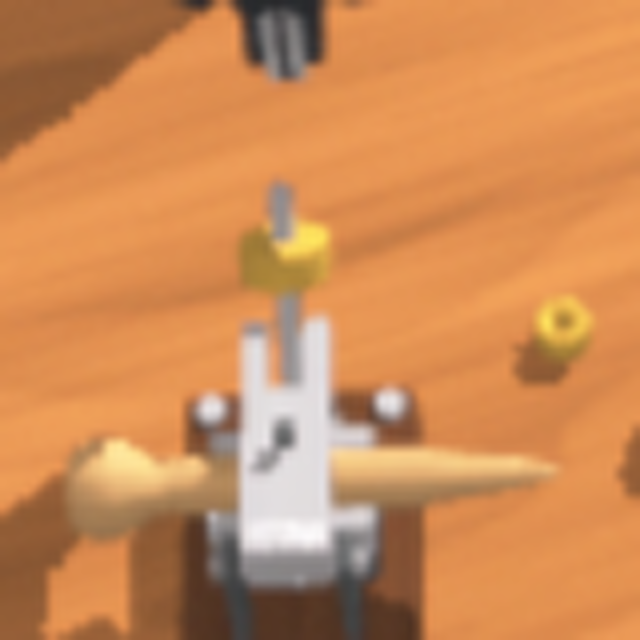

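View pics/top8c.png

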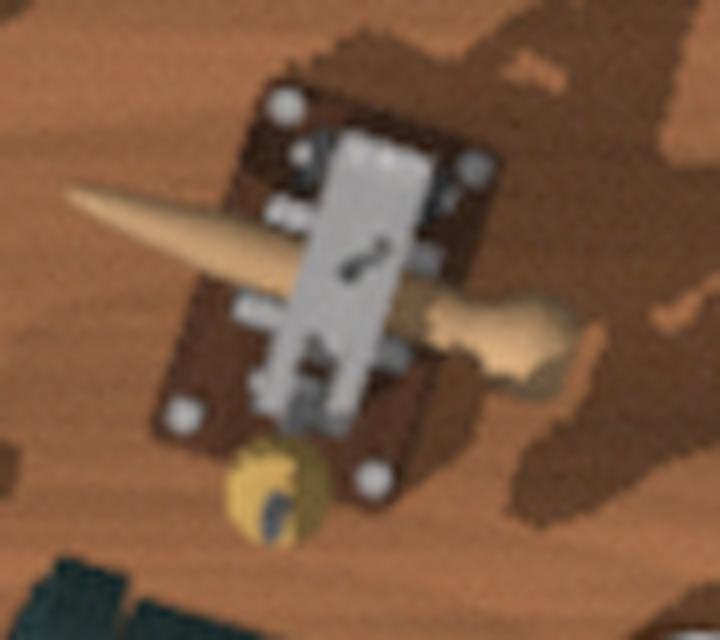

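Run:
```python
from h import *
np.set_printoptions(precision=2,suppress=True)
T=lambda u,v:(245+u/8-.44,180+v/8-.44); S=lambda u,v:(190+u/8-.44,140+v/8-.44)
for a,b in [((281,186),(270,530)),((284,236),(280,495))]:
    p,e=tri(S(*a),T(*b)); q=w2c(p)*1000; d=q-[-34,0,45]; print(q,e,"len",np.linalg.norm(d),"phi",np.arctan2(-d[0],d[2]))
for ph in (.3,.4,.5,.55,.6,.7):
  o=[]
  for s_ in (60,74,77,90):
    for n,(x0,y0) in (("scene",(190,140)),("top",(245,180))):
      u=pt(n,[-34-s_*np.sin(ph),0,45+s_*np.cos(ph)]); o.append((np.round((u-[x0,y0]+.44)*8)).astype(int).tolist())
  print(ph,o)
# collar blob centroid
```

```text
[-79.     0.59 122.69] 0.001340680457633114 len 89.77965575793415 phi 0.5250203114309719
[-68.19   0.35 109.43] 0.0009465533490139803 len 72.94398268974032 phi 0.48784067160836947
0.3 [[286, 289], [299, 442], [283, 256], [298, 454], [282, 249], [297, 457], [279, 217], [296, 469]]
0.4 [[286, 279], [292, 461], [283, 243], [289, 478], [283, 235], [289, 481], [280, 202], [286, 498]]
0.5 [[287, 270], [286, 479], [284, 232], [281, 500], [284, 224], [281, 505], [281, 188], [277, 525]]
0.55 [[288, 266], [283, 487], [285, 227], [278, 511], [284, 219], [277, 516], [282, 183], [272, 538]]
0.6 [[288, 262], [279, 496], [285, 223], [274, 521], [285, 215], [273, 527], [282, 178], [267, 551]]
0.7 [[289, 257], [274, 512], [287, 216], [266, 541], [286, 207], [265, 547], [284, 170], [258, 575]]
```

```bash
python3 -m jog '[[[0,0.013,0,0,0],[0,0.013,0,0,0],[0,0.013,0,0.025,0],[0,0.013,0,0.045,0],[0,0.013,0,0.052,0],[0,0.012,0,0.058,0],[0,0.01,0,0.064,0],[0,0.008,0,0.07,0]]]'; python3 -c "
from h import *
rep()"
```

```text
clock: 10.08
tcp_pos: [0.4395, -0.0738, 0.0944]
tool_rot: [0.25, 1.557, -0.249]
contact_force: [-3.0, 1.1, 2.0]
grip_width: 0.0004
t 10.08 tcp_clamp [-75.9   0.1  94.4] f_clamp [-3.2  0.1  2. ] width 0.4
tool axes in clamp x [-0.001  0.    -1.   ] y [0. 1. 0.] z [ 1.    -0.    -0.001]
```

```bash
python3 -m jog '[[[0,-0.003,0,0.005,0],[0,-0.005,0,0.009,0],[0,-0.007,0,0.013,0],[0,-0.007,0,0.015,0],[0,-0.007,0,0.015,0]]]'; python3 -c "
from h import *
rep()
for n in ('scene','top'):
    im=r.camera(n); crop(im,n+'9c',*((190,140,80,80,8) if n=='scene' else (245,180,90,80,8)))
"
```

```text
clock: 10.5
tcp_pos: [0.4544, -0.0787, 0.1017]
tool_rot: [0.249, 1.555, -0.25]
contact_force: [0.3, 0.7, -1.3]
grip_width: -0.0002
t 10.50 tcp_clamp [-6.010e+01  1.000e-01  1.017e+02] f_clamp [ 0.   0.7 -1.3] width -0.2
tool axes in clamp x [ 0.002  0.    -1.   ] y [0. 1. 0.] z [ 1.    -0.     0.002]
```

View pics/scene9c.png

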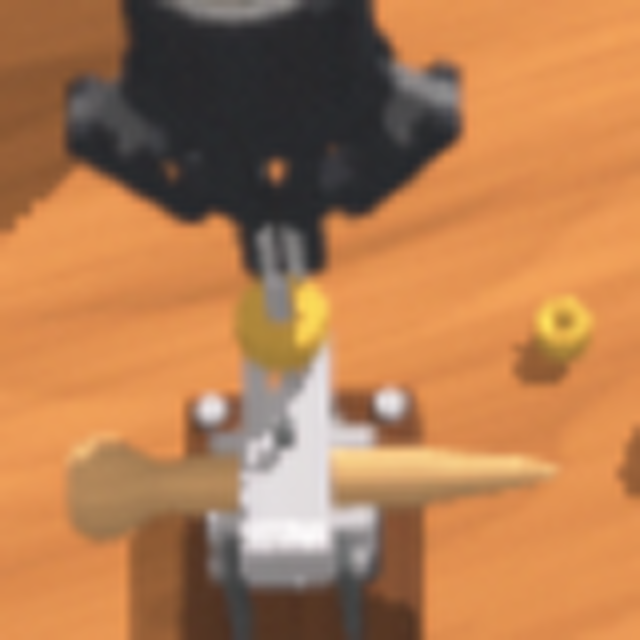

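```bash
(python3 -m jog '[[[0,0,0,0.001,0],[0,0,0,0.002,0],[0,0,0,0.002,0]]]'; python3 -m jog '[[[0,0,0,0.001,0],[0,0,0,0.001,0]]]'; python3 -m jog '[[[0,0,0,0.001,0],[0,0,0,0.001,0]]]')|egrep "force|tcp"; python3 -c "
from h import *
rep()
for ph in (0,.05,.1,.15):
  o=[]
  for s_ in (60,74,90):
    for n,(x0,y0) in (('scene',(190,140)),('top',(245,180))):
      u=pt(n,[-34-s_*np.sin(ph),0,45+s_*np.cos(ph)]); o.append((np.round((u-[x0,y0]+.44)*8)).astype(int).tolist())
  print(ph,o)
for n in ('scene','top'):
    im=r.camera(n); crop(im,n+'10c',*((190,140,80,80,8) if n=='scene' else (245,180,90,80,8)))
"
```

```text
tcp_pos: [0.4548, -0.0788, 0.1013]
contact_force: [-3.3, 2.2, 2.4]
tcp_pos: [0.4549, -0.0789, 0.1013]
contact_force: [-6.7, 1.2, 5.1]
tcp_pos: [0.455, -0.0789, 0.1012]
contact_force: [-9.1, 3.0, 6.5]
t 11.18 tcp_clamp [-5.950e+01  1.000e-01  1.012e+02] f_clamp [-9.6  0.   6.5] width -0.1
tool axes in clamp x [-0.006 -0.    -1.   ] y [ 0.  1. -0.] z [ 1.    -0.    -0.006]
0 [[285, 330], [318, 384], [281, 306], [322, 381], [277, 278], [327, 378]]
0.05 [[285, 322], [315, 394], [281, 297], [318, 394], [277, 267], [322, 394]]
0.1 [[285, 315], [312, 403], [281, 288], [314, 406], [277, 256], [317, 409]]
0.15 [[285, 308], [308, 413], [282, 279], [310, 418], [278, 245], [312, 424]]
```

View pics/scene10c.png

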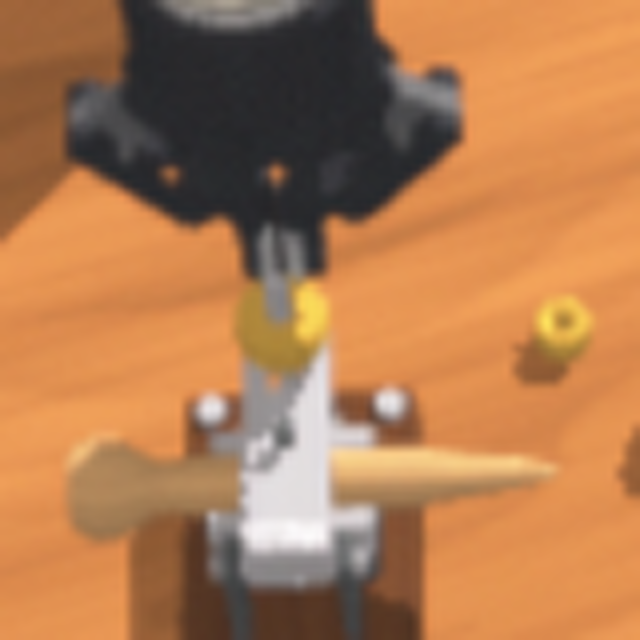

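View pics/top10c.png

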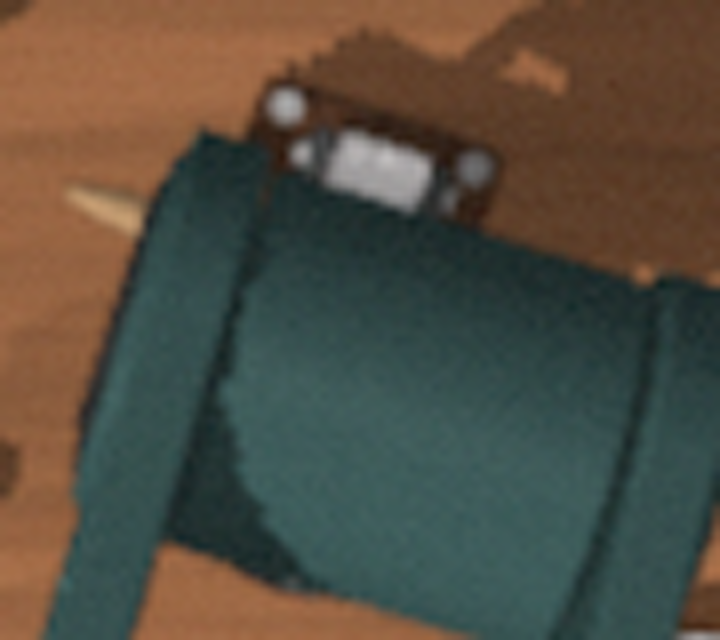

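```bash
python3 -m jog '[[[0,0,0,-0.015,0],[0,0,0,-0.04,0],[0,-0.03,0,-0.07,0],[0.2,-0.065,0,-0.09,0],[0.2,-0.065,0,-0.09,0]]]'; python3 -c "
from h import *
rep()
for n in ('scene','top'):
    im=r.camera(n); crop(im,n+'11c',*((190,140,80,80,8) if n=='scene' else (245,180,90,80,8)))
"
```

```text
clock: 11.7
tcp_pos: [0.3731, -0.0517, 0.173]
tool_rot: [0.247, 1.544, -0.25]
contact_force: [2.0, 0.1, 2.2]
grip_width: 0.0169
t 11.70 tcp_clamp [-145.8    0.4  173. ] f_clamp [1.9 0.7 2.2] width 16.9
tool axes in clamp x [ 0.013  0.001 -1.   ] y [-0.     1.     0.001] z [1.    0.    0.013]
```

View pics/scene11c.png

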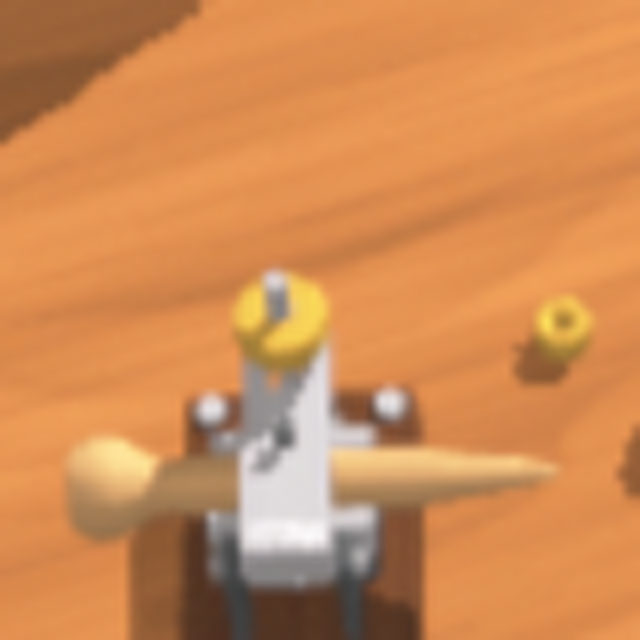

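View pics/top11c.png

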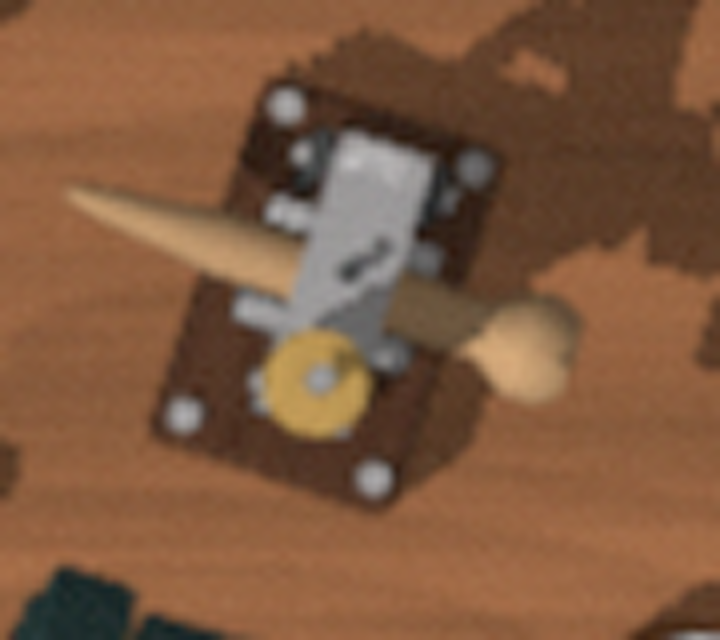

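```bash
python3 -m jog '[[[0.18,0,0,0,0]]]' | grep tcp
python3 - <<'E'
from h import *
np.set_printoptions(precision=2,suppress=True)
T=lambda u,v:(245+u/8-.44,180+v/8-.44); S=lambda u,v:(190+u/8-.44,140+v/8-.44)
p,e=tri(S(275,277),T(321,379)); print(w2c(p)*1000,e); rep()
E
```

```text
tcp_pos: [0.3722, -0.0517, 0.1661]
[-34.62   0.42 134.87] 0.0020923257204034018
t 11.88 tcp_clamp [-146.7    0.1  166.1] f_clamp [ 0.4  1.3 -0.2] width 15.2
tool axes in clamp x [ 0.  0. -1.] y [0. 1. 0.] z [ 1. -0.  0.]
```

```bash
python3 -m jog '[[[0.18,0,0,0.04,0],[0.18,0,0,0.08,0],[0.18,0,0,0.112,0],[0.18,0,0,0.112,0],[0.18,0.02,0,0.112,0],[0.18,0.036,0,0.112,0],[0.18,0.036,0,0.112,0]]]'; python3 -c "
from h import *
rep()
for n in ('scene',):
    im=r.camera(n); crop(im,n+'12c',*((190,140,80,80,8) if n=='scene' else (245,180,90,80,8)))
"
```

```text
clock: 12.47
tcp_pos: [0.4753, -0.0858, 0.1245]
tool_rot: [0.251, 1.568, -0.249]
contact_force: [-0.6, 0.8, -1.1]
grip_width: 0.0155
t 12.47 tcp_clamp [-3.810e+01 -1.000e-01  1.245e+02] f_clamp [-0.8  0.6 -1.1] width 15.5
tool axes in clamp x [-0.011 -0.    -1.   ] y [ 0.001  1.    -0.   ] z [ 1.    -0.001 -0.011]
```

View pics/scene12c.png

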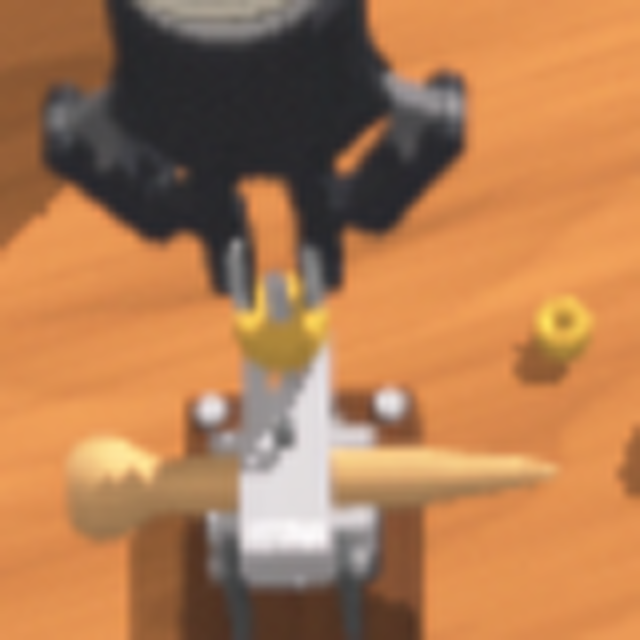

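```bash
(python3 -m jog '[[[0.16,0,0,0,0],[0.16,0,0,0,0]]]'; python3 -m jog '[[[0.16,0.002,0,0,0],[0.16,0.004,0,0,0],[0.16,0.004,0,0,0]]]';  python3 -m jog '[[[0.16,0.001,0,0,0],[0.16,0.002,0,0,0],[0.16,0.002,0,0,0]]]'; python3 -m jog '[[[0.16,0.001,0,0,0],[0.16,0.001,0,0,0]]]'; python3 -m jog '[[[0.16,0.001,0,0,0],[0.16,0.001,0,0,0]]]')|egrep "force|tcp|width"; python3 -c "
from h import *
rep()"
```

```text
tcp_pos: [0.4786, -0.0867, 0.131]
contact_force: [-0.1, -0.1, -0.1]
grip_width: 0.0138
tcp_pos: [0.4783, -0.0866, 0.1266]
contact_force: [0.9, 0.3, -0.5]
grip_width: 0.0139
tcp_pos: [0.4782, -0.0865, 0.1242]
contact_force: [-1.1, -0.2, 0.0]
grip_width: 0.0138
tcp_pos: [0.4782, -0.0866, 0.1231]
contact_force: [0.6, -1.0, -0.3]
grip_width: 0.0133
tcp_pos: [0.4782, -0.0866, 0.1221]
contact_force: [-1.0, 0.3, 0.0]
grip_width: 0.0139
t 13.52 tcp_clamp [-3.510e+01  1.000e-01  1.221e+02] f_clamp [-1.1 -0.   0. ] width 13.9
tool axes in clamp x [-0.  0. -1.] y [0. 1. 0.] z [ 1. -0. -0.]
```

```bash
(python3 -m jog '[[[0.16,0.001,0,0,0],[0.16,0.002,0,0,0],[0.16,0.002,0,0,0]]]';  python3 -m jog '[[[0.16,0.001,0,0,0],[0.16,0.001,0,0,0]]]';  python3 -m jog '[[[0.16,0.001,0,0,0],[0.16,0.001,0,0,0]]]'; python3 -m jog '[[[0.16,0.001,0,0,0],[0.16,0.001,0,0,0]]]'; python3 -m jog '[[[0.16,0.001,0,0,0],[0.16,0.001,0,0,0]]]')|egrep "force|tcp|width"
```

```text
tcp_pos: [0.4781, -0.0865, 0.12]
contact_force: [0.4, 0.1, -0.6]
grip_width: 0.0138
tcp_pos: [0.4782, -0.0865, 0.1191]
contact_force: [-0.1, -0.9, -0.6]
grip_width: 0.0135
tcp_pos: [0.4782, -0.0866, 0.1181]
contact_force: [-0.9, 0.2, -0.6]
grip_width: 0.0139
tcp_pos: [0.4782, -0.0866, 0.1171]
contact_force: [0.4, 0.6, 0.1]
grip_width: 0.0142
tcp_pos: [0.4784, -0.0866, 0.1165]
contact_force: [1.1, 0.7, 1.5]
grip_width: 0.0138
```

```bash
(for i in 1; do python3 -m jog '[[[0.16,0.001,0,0,0],[0.16,0.001,0,0,0]]]';  python3 -m jog '[[[0.16,0.001,0,0,0],[0.16,0.001,0,0,0]]]';  python3 -m jog '[[[0.16,0.001,0,0,0],[0.16,0.001,0,0,0]]]'; python3 -m jog '[[[0.16,0.001,0,0,0],[0.16,0.001,0,0,0]]]'; done)|egrep "force|tcp|width"
```

```text
tcp_pos: [0.4785, -0.0866, 0.1163]
contact_force: [-1.9, 0.4, 4.1]
grip_width: 0.0141
tcp_pos: [0.4785, -0.0866, 0.1155]
contact_force: [-1.4, 0.6, 5.7]
grip_width: 0.0141
tcp_pos: [0.4785, -0.0866, 0.1146]
contact_force: [-3.0, 0.5, 6.9]
grip_width: 0.0137
tcp_pos: [0.4785, -0.0866, 0.1137]
contact_force: [-1.7, 1.5, 5.8]
grip_width: 0.0136
```

```bash
(for i in 1; do python3 -m jog '[[[0.16,0.001,0,0,0],[0.16,0.001,0,0,0]]]';  python3 -m jog '[[[0.16,0.001,0,0,0],[0.16,0.001,0,0,0]]]';  python3 -m jog '[[[0.16,0.001,0,0,0],[0.16,0.001,0,0,0]]]'; python3 -m jog '[[[0.16,0.001,0,0,0],[0.16,0.001,0,0,0]]]'; done)|egrep "force|tcp|width"
```

```text
tcp_pos: [0.4785, -0.0866, 0.1127]
contact_force: [-2.0, 0.7, 6.9]
grip_width: 0.0135
tcp_pos: [0.4785, -0.0866, 0.1116]
contact_force: [-2.1, 0.6, 6.5]
grip_width: 0.0136
tcp_pos: [0.4785, -0.0867, 0.1107]
contact_force: [-3.3, 0.1, 6.8]
grip_width: 0.0136
tcp_pos: [0.4785, -0.0867, 0.1097]
contact_force: [-2.7, 1.2, 6.3]
grip_width: 0.0139
```

```bash
(for i in 1; do python3 -m jog '[[[0.16,0.001,0,0,0],[0.16,0.001,0,0,0]]]';  python3 -m jog '[[[0.16,0.001,0,0,0],[0.16,0.001,0,0,0]]]';  python3 -m jog '[[[0.16,0.001,0,0,0],[0.16,0.001,0,0,0]]]';  done)|egrep "force|tcp"; python3 -c "
from h import *
for n in ('scene',):
    im=r.camera(n); crop(im,n+'13c',*((190,140,80,80,8) if n=='scene' else (245,180,90,80,8)))"
```

```text
tcp_pos: [0.4785, -0.0866, 0.1087]
contact_force: [-2.7, 0.8, 6.9]
tcp_pos: [0.4785, -0.0867, 0.108]
contact_force: [-2.8, 0.9, 7.7]
tcp_pos: [0.4785, -0.0866, 0.1073]
contact_force: [-3.1, 0.8, 9.1]
```

View pics/scene13c.png

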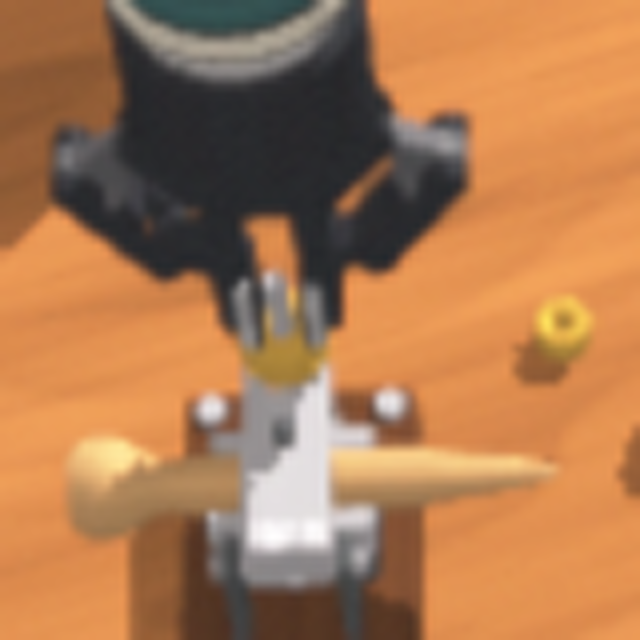

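```bash
(for i in 1; do python3 -m jog '[[[0.16,0.001,0,0,0],[0.16,0.001,0,0,0]]]';  python3 -m jog '[[[0.16,0.001,0,0,0],[0.16,0.001,0,0,0]]]';  done)|egrep "force|tcp"
```

```text
tcp_pos: [0.4785, -0.0866, 0.1066]
contact_force: [-5.0, 1.2, 10.4]
tcp_pos: [0.4785, -0.0866, 0.1061]
contact_force: [-5.0, 2.1, 13.3]
```

```bash
(for i in 1 2 3; do python3 -m jog '[[[0.16,0,0,0,0]]]';done;  python3 -m jog '[[[0.16,0.0005,0,0,0],[0.16,0.0005,0,0,0]]]';  python3 -m jog '[[[0.16,0,0,0,0]]]')|egrep "force|tcp"
```

```text
tcp_pos: [0.4785, -0.0866, 0.1061]
contact_force: [-5.4, 1.2, 12.5]
tcp_pos: [0.4785, -0.0866, 0.1061]
contact_force: [-4.7, 0.5, 12.0]
tcp_pos: [0.4785, -0.0866, 0.1061]
contact_force: [-5.6, 1.8, 12.5]
tcp_pos: [0.4785, -0.0866, 0.106]
contact_force: [-6.5, 2.5, 14.7]
tcp_pos: [0.4785, -0.0867, 0.106]
contact_force: [-6.1, 1.5, 14.9]
```

```bash
python3 -m jog '[[[0.16,-0.002,0,0,0],[0.16,-0.006,0,0,0],[0.16,-0.03,0,0,0],[0.16,-0.06,0,0,0],[0.16,-0.06,0,0,0],[0.16,-0.06,0,-0.04,0],[0.16,-0.06,0,-0.08,0],[0.16,-0.06,0,-0.11,0]]]'; python3 -c "
from h import *
for n in ('scene','top'):
    im=r.camera(n); cv2.imwrite(f'pics/{n}14.png',im[:,:,::-1]); crop(im,n+'14c',*((190,140,80,80,8) if n=='scene' else (245,180,90,80,8)))
rep()"
```

```text
clock: 17.82
tcp_pos: [0.3717, -0.0515, 0.1615]
tool_rot: [0.25, 1.56, -0.249]
contact_force: [0.2, 0.0, 0.9]
grip_width: 0.0138
t 17.92 tcp_clamp [-148.6    0.3  161.7] f_clamp [ 0.4  0.1 -0.4] width 13.7
tool axes in clamp x [-0.002  0.    -1.   ] y [-0.  1.  0.] z [ 1.     0.    -0.002]
```

View pics/scene14c.png

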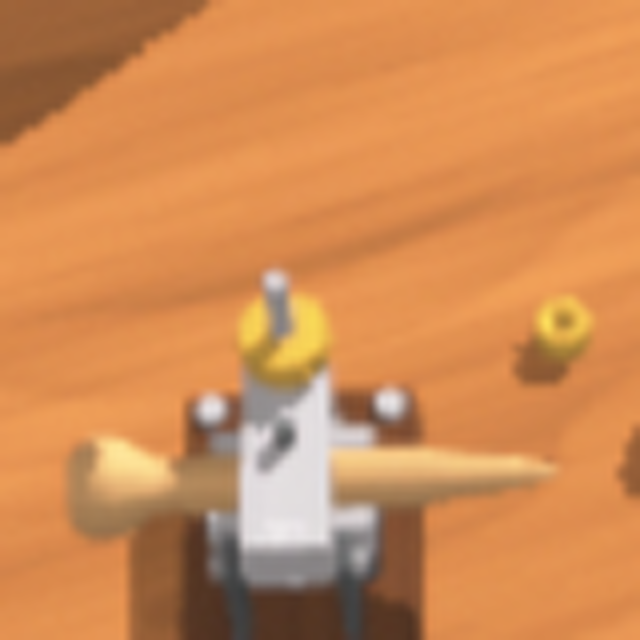

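View pics/top14c.png

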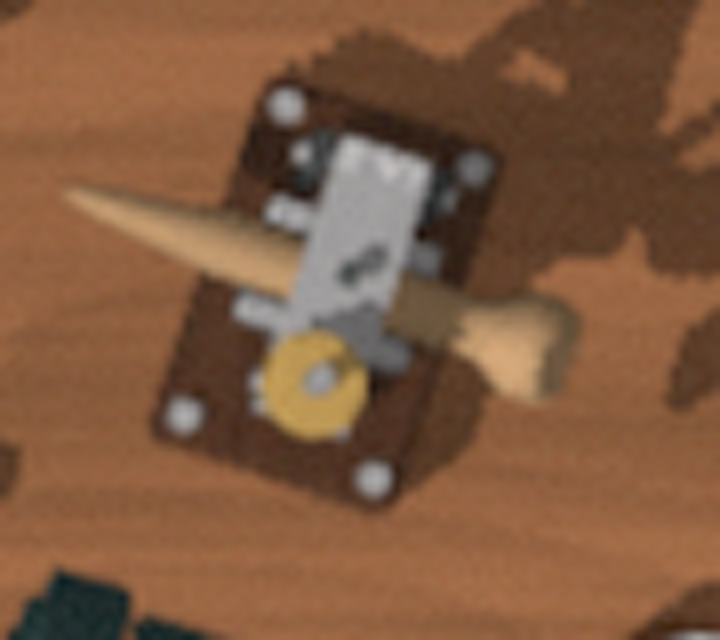

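Run:
```python
from h import *
a=cv2.imread("pics/scene0.png");b=cv2.imread("pics/scene14.png")
for n,(x,y,w,h) in dict(tama=(278,200,30,30),bead=(250,172,20,20),stone=(145,203,32,62),jar=(163,167,25,28),cup=(278,163,20,26),mallet=(195,253,90,50)).items():
    t=a[y:y+h,x:x+w]; s=b[y-8:y+h+8,x-8:x+w+8]
    m=cv2.matchTemplate(s,t,cv2.TM_CCOEFF_NORMED); _,v,_,l=cv2.minMaxLoc(m); print(n,round(v,2),(l[0]-8,l[1]-8))
r.finish_job(); print("done")
```

```text
tama 1.0 (0, 0)
bead 0.49 (4, -1)
stone 0.23 (0, -8)
jar 0.89 (0, 0)
cup 0.63 (0, 0)
mallet 0.96 (0, 0)
the job is handed in; nothing more can be done
done
```

View pics/scene14.png

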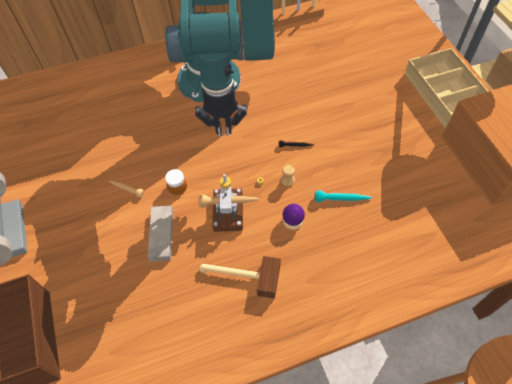

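I clamped the ken and handed the job in at about 18 s, well inside the 58 s limit. No verdict came back, and I could not measure the force on the wood directly.

**What I did**
- **Top half:** swung it over until the cap lip stood at about 94 mm. I felt no clear pad contact there.
- **Bolt:** pushed it up to its stop.
- **Collar:** pushed it down until it bore on the fork. The push was about 15 N against a sliding baseline of about 7 N. I then backed the tool off.

**Last checks**
- **Bolt:** upright. The tip triangulated at x=-34.6, z=134.9 mm before I pushed the collar, and its pixel was unchanged after release.
- **Collar and ken:** in the last pictures the collar sits on the fork, and the ken lies in its cradle with no visible shift.
- **Force on the wood:** by inference about 11 N from how far the collar travelled after it began to bear, and about 14 N from the push.
- **Tool:** clear of everything when I handed in.

**What failed or disagreed**
- **First push on the bolt:** the finger rode onto the collar's top face at about 9 N. I backed off, found the collar had moved by about 1 mm at most, and pushed again from lower down.
- **Bystander check:** template matching showed no shift for the tama, jar, cup and mallet, though the cup's match was weak (0.63). It failed for the bead (0.49) and the whetstone (0.23), probably because of changed shadows. I viewed the full last picture only after handing in; both appear to be where they started.

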